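Take the split bottle off the lazy Susan into the discard carton

ROBOT

A 6-joint arm with a two-finger parallel gripper is mounted at the origin on the work surface. World frame = base frame: x ahead of the robot, y to its left, z up, the work surface at z = 0. Lengths are in mm, angles in degrees, forces in N, time in s.
With the tool pointing down it reaches from about 350 to 875 mm from the base axis. Payload 15.5 kg.
Tool frame: the origin (TCP) lies at the very end of the fingers, on their centre line; the grasp point (between the pads) lies behind it (manip.grasp_offset is the z of the grasp point in the tool frame, in mm); z points along the fingers, y is the direction in which the jaws open and shut (so a half turn about z gives the same grasp; the last joint's range is limited). The gripper opens to 85 mm and grips with 20 to 120 N. Pads are 22 mm wide; open, the fingers measure 114 mm over their backs; the gripper's body (76 mm by 85 mm) begins 54 mm behind the grasp point. The pads swing forward as they close: fully open they stand 13 mm farther back than shut.
Start: joints at [64.544, 28.281, 77.091, -0, 74.628, -5.472], TCP at [213.602, 587.368, 231.277] pointing down, gripper open.
Joint ranges: [-166.48, 166.48], [-47.26, 123.95], [12.59, 153.08], [-70.14, 250.14], [6.76, 159.57], [-176.63, 176.63]. Speed limits (degrees/s): [108.29, 108.29, 147.25, 172.46, 172.46, 172.46].

INTERFACE

Orientations are given as a 3x3 rotation matrix whose columns are the frame's x, y, z axes.
In Python, from plant import manip, viewer, workorder gives the robot as it stands.
- The arm moves only by the tool apply_moves, never from a script. Its argument "plan" is a list of rows, each an object of numbers: "claw": the gripper command: -1 is fully open, 1 is shut, values between are in proportion; "x", "y", "z": the shift along the tool's x, y, z in m; "ax", "ay", "az": the turn, a rotation vector about the tool's x, y, z in degrees. A call has 1 to 20 rows; each row shifts and turns the commanded pose from where the row before left it, along the tool's axes as they then stand; what a row does not reach is not made up. A row lasts 1/12 s, in which the tool goes at most 41.7 mm and 7.16 degrees, less where a joint would pass 70% of its speed; a pose out of reach is approached as far as the arm can. A call with a gripper value outside its range is refused whole. The fingers move at their own pace and stop on an object; the grip force is fixed at half the most. Time passes only in rows, so rows that do not move let the fingers close. It gives the time, the measured TCP pose, the force and the opening at its end, in the units of the state.
- manip.read_state(): the state, without advancing time (a new reading comes with each control period).
- viewer.camera(name): name is "side" or "top" or "wrist"; returns the picture (420x560x3 uint8, red, green, blue); there is no depth.
- viewer.get_calibration(name): a dict with "intrinsics" (3x3 intrinsics, pixels), "T" (4x4, takes a point from camera to world coordinates). Camera axes: x right, y up, looking along -z (the intrinsics and any distortion apply to the point x, -y, -z); pixel columns grow to the right and rows downward; lengths in mm; the calibration is good to about 2 mm. A picture is of the moment at which its call begins: read the wrist's pose just before it. get_calibration takes no time and is no camera call; for the wrist camera it gives the pose at the moment of the call.
- workorder.job_done(): hands the job in, once; it reports no verdict.
The state is a dict: "time": time; "joint_pos": joint angles; "dq": joint speeds; "joint_efforts": joint torques, N m; "eef_pos": TCP position; "tcp_rot": TCP orientation; "ft_force": force on the tool from outside, world axes, zero at the start; "torque": the same for the moment, N m; "gripper_width": opening from 0.0 (shut) to 1.0 (fully open).
Only numpy, scipy, OpenCV 4.12 (cv2) and the standard library are available. Lean on these libraries where they do the work, as an engineer would, in place of code of your own. Each camera call takes 0.05 s, during which the arm holds its last target. There are 200 camera calls.

TASK

One bottle of bird supplement has fallen over on the lazy Susan and its cap has split, so it has to be thrown out. First tip the empty carton, which stands on end at the edge of the grey mat, over onto the mat so that it lies flat with its open side up; then lift the fallen bottle off the lazy Susan and lay it on its side in the carton, lowering it in rather than dropping it. The lazy Susan turns at a touch: keep the other two bottles and the little tub standing on it, and leave everything else on the counter where it is.

Things in the scene. Friction and masses are not known exactly. Their poses are not given: they have to be found in the camera images.
- fallen_bottle: Square amber plastic bottle, orange band on the label, green cap split by black cracks, lying on a flat side on the lazy Susan. Body 46 x 46 x 60 mm, 84 mm long with the 34 mm cap; 95 to 180 g. Origin: middle of the square body, 23 mm above what it lies on. x runs along it to the cap (cap end at +54 mm, foot at -30 mm); y and z square to the flat sides. Grip it across the 46 mm.
- carton: Empty cardboard carton 200 x 130 x 58 mm, walls 4 mm, one 200 x 130 face open; 100 to 170 g. Starts on the counter, on a 130 x 58 end, 200 mm tall, its closed back 2 mm from the mat's near edge, open face towards the robot. Origin: centre of that end; z up; x from open face (-29 mm) to closed back (+29 mm); y across the 130. Pushed at the top along +x it goes over by itself past 16 degrees.
- carton_floor (a point): Centre of the inner side of the carton's closed back: its inner floor (192 x 122 mm) once laid, with the walls' rim 54 mm above it. Axes are the carton's: once laid, x points down and z lies level along the 200 mm length, away from the mat's near edge.
- mat: Grey ribbed rubber bench mat, 260 x 250 mm, 8 mm thick, fixed to the counter; its near edge stops the carton's foot from sliding. x points from the near edge (at x = -90 mm) to the far edge (+170 mm); sides at y = -125 and +125 mm. Origin on the counter, z up.
- tray_top (a point): Centre of the lazy Susan's tray, on the upper face, 22 mm above the counter. The tray is a wooden disc of 300 mm diameter with a rim 6 mm high, on a fixed black foot; it turns freely about this vertical axis with almost no friction.
- bottle_a: Standing bottle of the same kind with a blue band on its label, 46 x 46 mm and 84 mm tall, on the lazy Susan. Origin at the centre of its underside, z up.
- bottle_b: Standing bottle of the same kind with a green band on its label, 46 x 46 mm and 84 mm tall, on the lazy Susan. Origin at the centre of its underside, z up.
- tub: Small white ointment tub with blue lid, 43 mm diameter and 32 mm tall, standing on the lazy Susan. Origin at the centre of its underside, z up.
- spoon: Blue feeding spoon, 150 mm long, lying on the counter between the lazy Susan and the mat, nearer the robot. Not needed.
- calculator: Grey desk calculator, 115 x 78 x 14 mm, on the counter. Origin at the centre of its underside. Not needed.
- dosing_cup: Small orange dosing cup, 36 mm diameter and 30 mm tall, standing on the counter between the lazy Susan and the mat. Origin at the centre of its underside. Not needed.
There are look-alikes about, which are no part of the job. What is shaped like the fallen_bottle but pink is not meant.

How it is judged:
By the outcome, as a careful person would: the job done as asked, in the order asked, and still so for the second after the job is handed in, with the robot touching nothing.
It also fails if it takes over 61 s, if anything falls off the work surface, if the arm or the gripper's body presses on something with over 40 N, if the wrist force passes 120 N, or if a joint passes its speed limit or range.

## Working session

There is one attempt and no reset: what is moved stays moved. The work goes in short steps, Python scripts to look and compute and a tool call to move; the robot and the scene stay as the last step left them, time stands still between calls to the robot, and variables do not carry over. Pictures are saved under pics/ and viewed, about 8 in all and at most 12, crops included, and the job is handed in when it is done.

Besides the shell and the picture viewer there is one more tool, called after "Emit:" as name([rows], argument=value, ...), one row to a line, values as JSON. apply_moves: Moves the arm, as the interface text tells. Its arguments: {"type":"object","properties":{"plan":{"type":"array","items":{"type":"object","properties":{"claw":{"type":"number"},"x":{"type":"number"},"y":{"type":"number"},"z":{"type":"number"},"ax":{"type":"number"},"ay":{"type":"number"},"az":{"type":"number"}}}}},"required":["plan"]}

```bash
ls; mkdir -p pics
cat > h.py <<'E'
import numpy as np, cv2
from plant import manip, viewer, workorder
def cal(n):
    c=viewer.get_calibration(n); return np.array(c["intrinsics"]),np.array(c["T"]),c
def ray(n,u,v,z):
    K,T,_=cal(n); d=np.linalg.inv(K)@[u,v,1]; d=T[:3,:3]@[d[0],-d[1],-d[2]]
    o=T[:3,3]; return o+d*(z-o[2])/d[2]
def proj(n,P):
    K,T,_=cal(n); p=np.linalg.inv(T)@np.append(P,1); q=K@[p[0],-p[1],-p[2]]; return q[:2]/q[2]
def snap(n,f,s=1.4):
    im=viewer.camera(n); cv2.imwrite(f"pics/raw_{f}.png",im[:,:,::-1])
    cv2.imwrite(f"pics/{f}.png",cv2.resize(im[:,:,::-1],None,fx=s,fy=s,interpolation=cv2.INTER_CUBIC))
E
python3 - <<'E'
from h import *
for n in ("top","side"):
    snap(n,n+"0"); K,T,c=cal(n); print(n,c.keys(),K.round(1).tolist(),T.round(2).tolist(), {k:v for k,v in c.items() if k not in("intrinsics","T")})
print(manip.grasp_offset,manip.read_state())
E
```

```text
pics
top dict_keys(['intrinsics', 'T']) [[506.2, 0.0, 276.8], [0.0, 506.2, 210.4], [0.0, 0.0, 1.0]] [[-0.01, 1.0, -0.04, 459.06], [-1.0, -0.01, 0.01, 83.36], [0.01, 0.04, 1.0, 1415.96], [0.0, 0.0, 0.0, 1.0]] {}
side dict_keys(['intrinsics', 'T']) [[423.1, 0.0, 282.3], [0.0, 423.1, 205.6], [0.0, 0.0, 1.0]] [[0.79, 0.37, -0.49, 18.37], [-0.61, 0.45, -0.65, -616.44], [-0.02, 0.81, 0.59, 703.97], [0.0, 0.0, 0.0, 1.0]] {}
-18.700000000000003 {'time': 0.1, 'joint_pos': array([ 6.45435881e+01,  2.83111137e+01,  7.71220033e+01, -2.72344361e-03,
        7.46258706e+01, -5.47127390e+00]), 'dq': array([-0.06604134, -0.12997796, -0.13201105, -0.01529891, -0.03410968,
       -0.12034439]), 'joint_efforts': array([ 4.54723950e-04, -8.83594608e+01, -3.84567297e+01,  7.18454288e-06,
        5.21966474e-03,  3.13832254e-05]), 'eef_pos': array([213.48955843, 587.09341643, 230.7714784 ]), 'tcp_rot': array([[-9.39785611e-01,  3.41764312e-01, -4.01133332e-04],
       [ 3.41764543e-01,  9.39785133e-01, -9.49272501e-04],
       [ 5.25516782e-05, -1.02920579e-03, -9.99999469e-01]]), 'ft_force': array([-0.89557225,  0.11835912,  0.29182907]), 'torque': array([ 0.01853408, -0.01141631, -0.07777747]), 'gripper_width': 1.0011951353332484}
```

View pics/top0.png

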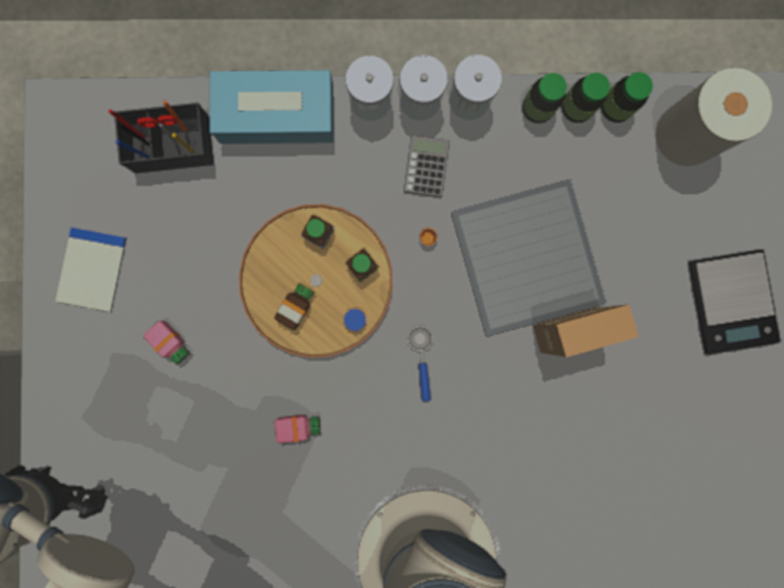

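View pics/side0.png

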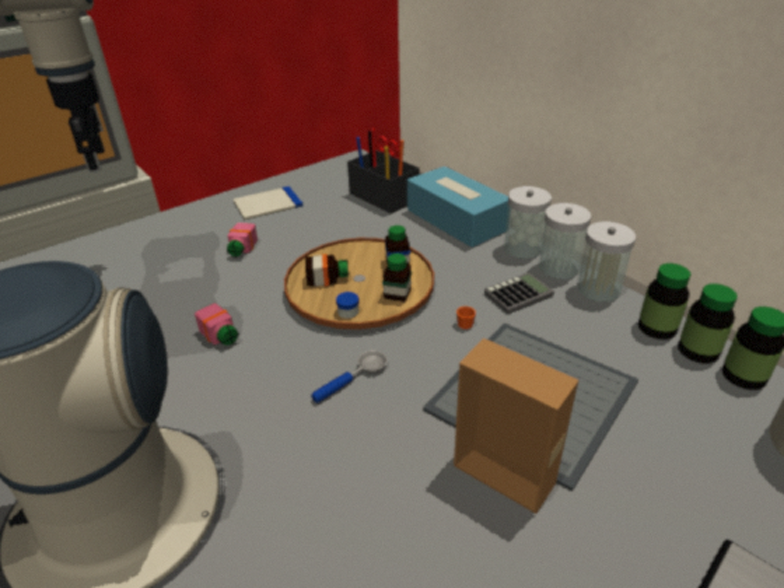

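The top view has the fallen bottle at about (293,308) with its cap pointing up and right at (304,292). Bottle_a and bottle_b are at (318,230) and (362,264), and the tub is at (354,320). The mat's near edge runs from (488,334) to (604,302), and the carton's top is around (598,330). The side view agrees with this. Next I'll make enlarged crops to measure from.

Run:
```python
from h import *
im=cv2.imread("pics/raw_top0.png")
a=cv2.resize(im[140:260,165:285],(480,480),interpolation=cv2.INTER_CUBIC)  # x4
b=cv2.resize(im[205:285,370:465],(380,320),interpolation=cv2.INTER_CUBIC) # x4
c=np.zeros((480,800,3),np.uint8); c[:,:480]=0; c[:,:420]=a[:,:420]; c[:320,420:]=b
c=cv2.convertScaleAbs(c,alpha=1.6)
cv2.imwrite("pics/crop1.png",c)
S=lambda u,v,z: ray("top",u/1.4,v/1.4,z).round(1)
for p in [(453,213),(570,182),(604,302),(488,334)]: print("mat",S(*p,8))
print("tray",S(316,281,22),S(240,281,25),S(392,281,25),S(316,206,25),S(316,356,25))
print("bot",S(293,310,68),S(304,292,50)); print("a,b,tub",S(318,228,106),S(362,263,106),S(355,320,54))
print("carton top",[S(*p,200) for p in [(556,320),(632,306),(637,335),(565,355)]])
for n,p in [("matnear",(0,0)),]: pass
print("cup",S(428,238,30), "spoon",S(420,340,5),S(426,400,5))
```

```text
mat [682.4 -62.3   8. ]
mat [ 742.2 -298.4    8. ]
mat [ 500.4 -360.4    8. ]
mat [ 439.8 -127.7    8. ]
tray [548.6 211.4  22. ] [550.3 360.2  25. ] [546.6  61.8  25. ] [696.8 209.9  25. ] [401.5 212.4  25. ]
bot [491.  251.3  68. ] [525.9 232.2  50. ]
a,b,tub [641.8 199.2 106. ] [575.6 118.2 106. ] [470.6 134.3  54. ]
carton top [array([ 464.9, -216.4,  200. ]), array([ 487.3, -348. ,  200. ]), array([ 437.3, -355.2,  200. ]), array([ 404.7, -230.4,  200. ])]
cup [630. -10.  30.] spoon [429.6   7.4   5. ] [310.8  -2.7   5. ]
```

View pics/crop1.png

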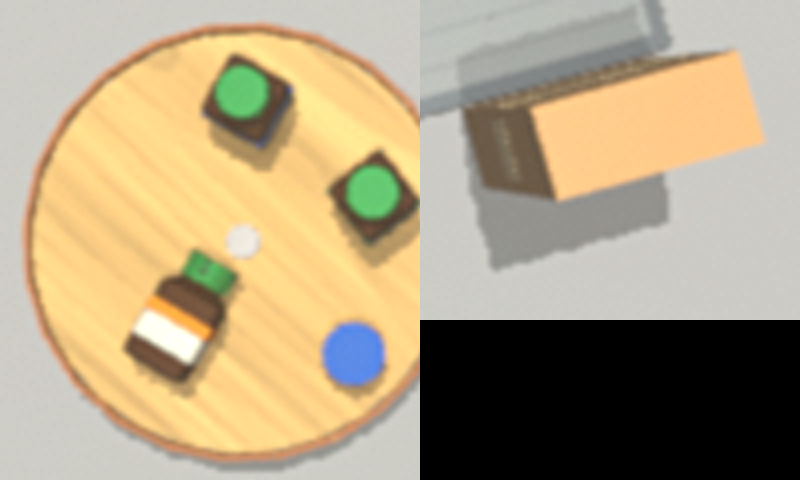

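Run:
```python
from h import *
C=lambda x,y,z: ray("top",165+x/4,140+y/4,z)
D=lambda x,y,z: ray("top",370+(x-420)/4,205+y/4,z)
P=np.array([D(*p,200) for p in [(530,107),(738,50),(765,143),(556,200)]]); print("carton",P.round(1).tolist(),"c",P.mean(0).round(1))
e=[np.linalg.norm(P[i]-P[(i+1)%4]).round(1) for i in range(4)]; print(e)
for i,j in ((3,0),(2,1)): d=P[j]-P[i]; print("yaw x",np.degrees(np.arctan2(d[1],d[0])))
for i,j in ((1,0),(2,3)): d=P[j]-P[i]; print("yaw y-90",np.degrees(np.arctan2(d[1],d[0]))-90)
f=[C(125,348,50),C(182,382,50)]; s=[C(165,285,60),C(222,318,60)]; c=[C(198,250,50),C(238,274,50)]
print("foot",np.round(f,1).tolist(),"cap",np.round(c,1).tolist())
F=np.mean(f,0); Q=np.mean(c,0); d=Q-F; print(F,Q,np.linalg.norm(d),np.degrees(np.arctan2(d[1],d[0])))
u=d/np.linalg.norm(d); print("org",F+30*u, Q-54*u)
print("a",C(241,91,106),"b",C(373,191,106),"tub",C(354,354,54),"hub",C(243,241,24))
# side check of projection
for nm,p in [("bot",F+30*u),("carton top c",P.mean(0)),("hub",[548,211,22])]: print(nm,(proj("side",p)*1.4).round())
for q in P: print((proj("side",q)*1.4).round())
```

```text
carton [[457.3, -217.1, 200.0], [489.9, -343.4, 200.0], [433.8, -358.1, 200.0], [401.3, -231.4, 200.0]] c [ 445.6 -287.5  200. ]
[np.float64(130.5), np.float64(58.0), np.float64(130.9), np.float64(57.8)]
yaw x 14.355995964744233
yaw x 14.684252132374281
yaw y-90 14.4944837584097
yaw y-90 14.37219637287673
foot [[476.9, 288.8, 50.0], [453.5, 250.6, 50.0]] cap [[542.4, 239.2, 50.0], [525.8, 212.3, 50.0]]
[465.20844112 269.68665462  50.        ] [534.10682487 225.73683216  50.        ] 81.72254387126412 -32.53353346936649
org [490.50074621 253.5528608   50.        ] [488.58067571 254.77766105  50.        ]
a [642.10823077 204.06801293 106.        ] b [575.88608354 119.06931619 106.        ] tub [470.82129291 134.50789468  54.        ] hub [549.78990984 211.13850813  24.        ]
bot [321. 268.]
carton top c [516. 371.]
hub [358. 279.]
[482. 338.]
[577. 380.]
[555. 410.]
[457. 362.]
```

The carton measures 130 x 58 mm with its centre at (446,-287.5) and yaw 14.5°. The bottle's origin is near (490,254) with yaw -32.5°. These fit the sizes given. Next I'll close the gripper and move toward the front of the carton.

Emit:
apply_moves([
  {"claw": 1,"x": -0.0216,"y": -0.0231},
  {"claw": 1,"x": -0.0216,"y": -0.0231},
  {"claw": 1,"x": -0.0216,"y": -0.0231},
  {"claw": 1,"x": -0.0216,"y": -0.0231},
  {"claw": 1,"x": -0.0216,"y": -0.0231},
  {"claw": 1,"x": -0.0216,"y": -0.0231},
  {"claw": 1,"x": -0.0216,"y": -0.0231},
  {"claw": 1,"x": -0.0216,"y": -0.0231},
  {"claw": 1,"x": -0.0216,"y": -0.0231},
  {"claw": 1,"x": -0.0216,"y": -0.0231},
  {"claw": 1,"x": -0.0216,"y": -0.0231},
  {"claw": 1,"x": -0.0216,"y": -0.0231},
  {"claw": 1,"x": -0.0216,"y": -0.0231},
  {"claw": 1,"x": -0.0216,"y": -0.0231},
  {"claw": 1,"x": -0.0216,"y": -0.0231},
  {"claw": 1},
])

```text
$.plan[0]: bad value
```

Emit:
apply_moves([
  {"claw": 1,"x": -0.0079,"y": -0.0297},
  {"claw": 1,"x": -0.0079,"y": -0.0297},
  {"claw": 1,"x": -0.0079,"y": -0.0297},
  {"claw": 1,"x": -0.0079,"y": -0.0297},
  {"claw": 1,"x": -0.0079,"y": -0.0297},
  {"claw": 1,"x": -0.0079,"y": -0.0297},
  {"claw": 1,"x": -0.0079,"y": -0.0297},
  {"claw": 1,"x": -0.0079,"y": -0.0297},
  {"claw": 1,"x": -0.0079,"y": -0.0297},
  {"claw": 1,"x": -0.0079,"y": -0.0297},
  {"claw": 1,"x": -0.0079,"y": -0.0297},
  {"claw": 1,"x": -0.0079,"y": -0.0297},
  {"claw": 1,"x": -0.0079,"y": -0.0297},
  {"claw": 1,"x": -0.0079,"y": -0.0297},
  {"claw": 1,"x": -0.0079,"y": -0.0297},
  {"claw": 1},
])

```text
$.plan[0]: bad value
```

Emit:
apply_moves([
  {"claw": 1,"x": -0.0216,"y": -0.0231,"z": 0,"ax": 0,"ay": 0,"az": 0},
])

```text
time: 0.18
eef_pos: [224.8, 561.1, 230.7]
tcp_rot: [[-0.941, 0.34, -0.0], [0.34, 0.941, 0.002], [0.001, 0.001, -1.0]]
ft_force: [0.4, -1.3, -0.7]
gripper_width: 0.887
```

Emit:
apply_moves([
  {"claw": 1,"x": -0.0216,"y": -0.0231,"z": 0,"ax": 0,"ay": 0,"az": 0},
  {"claw": 1,"x": -0.0216,"y": -0.0231,"z": 0,"ax": 0,"ay": 0,"az": 0},
  {"claw": 1,"x": -0.0216,"y": -0.0231,"z": 0,"ax": 0,"ay": 0,"az": 0},
  {"claw": 1,"x": -0.0216,"y": -0.0231,"z": 0,"ax": 0,"ay": 0,"az": 0},
  {"claw": 1,"x": -0.0216,"y": -0.0231,"z": 0,"ax": 0,"ay": 0,"az": 0},
  {"claw": 1,"x": -0.0216,"y": -0.0231,"z": 0,"ax": 0,"ay": 0,"az": 0},
  {"claw": 1,"x": -0.0216,"y": -0.0231,"z": 0,"ax": 0,"ay": 0,"az": 0},
  {"claw": 1,"x": -0.0216,"y": -0.0231,"z": 0,"ax": 0,"ay": 0,"az": 0},
  {"claw": 1,"x": -0.0216,"y": -0.0231,"z": 0,"ax": 0,"ay": 0,"az": 0},
  {"claw": 1,"x": -0.0216,"y": -0.0231,"z": 0,"ax": 0,"ay": 0,"az": 0},
  {"claw": 1,"x": -0.0216,"y": -0.0231,"z": 0,"ax": 0,"ay": 0,"az": 0},
  {"claw": 1,"x": -0.0216,"y": -0.0231,"z": 0,"ax": 0,"ay": 0,"az": 0},
  {"claw": 1,"x": -0.0216,"y": -0.0231,"z": 0,"ax": 0,"ay": 0,"az": 0},
  {"claw": 1,"x": -0.0216,"y": -0.0231,"z": 0,"ax": 0,"ay": 0,"az": 0},
  {"claw": 1,"x": 0,"y": 0,"z": 0,"ax": 0,"ay": 0,"az": 0},
])

```text
time: 1.43
eef_pos: [401.4, 147.2, 231.3]
tcp_rot: [[-0.939, 0.345, 0.001], [0.345, 0.939, -0.001], [-0.001, -0.001, -1.0]]
ft_force: [0.2, 0.9, -0.5]
gripper_width: -0.003
```

Emit:
apply_moves([
  {"claw": 1,"x": -0.0079,"y": -0.0297,"z": 0,"ax": 0,"ay": 0,"az": 0},
  {"claw": 1,"x": -0.0079,"y": -0.0297,"z": 0,"ax": 0,"ay": 0,"az": 0},
  {"claw": 1,"x": -0.0079,"y": -0.0297,"z": 0,"ax": 0,"ay": 0,"az": 0},
  {"claw": 1,"x": -0.0079,"y": -0.0297,"z": 0,"ax": 0,"ay": 0,"az": 0},
  {"claw": 1,"x": -0.0079,"y": -0.0297,"z": 0,"ax": 0,"ay": 0,"az": 0},
  {"claw": 1,"x": -0.0079,"y": -0.0297,"z": 0,"ax": 0,"ay": 0,"az": 0},
  {"claw": 1,"x": -0.0079,"y": -0.0297,"z": 0,"ax": 0,"ay": 0,"az": 0},
  {"claw": 1,"x": -0.0079,"y": -0.0297,"z": 0,"ax": 0,"ay": 0,"az": 0},
  {"claw": 1,"x": -0.0079,"y": -0.0297,"z": 0,"ax": 0,"ay": 0,"az": 0},
  {"claw": 1,"x": -0.0079,"y": -0.0297,"z": 0,"ax": 0,"ay": 0,"az": 0},
  {"claw": 1,"x": -0.0079,"y": -0.0297,"z": 0,"ax": 0,"ay": 0,"az": 0},
  {"claw": 1,"x": -0.0079,"y": -0.0297,"z": 0,"ax": 0,"ay": 0,"az": 0},
  {"claw": 1,"x": -0.0079,"y": -0.0297,"z": 0,"ax": 0,"ay": 0,"az": 0},
  {"claw": 1,"x": -0.0079,"y": -0.0297,"z": 0,"ax": 0,"ay": 0,"az": 0},
  {"claw": 1,"x": -0.0079,"y": -0.0297,"z": 0,"ax": 0,"ay": 0,"az": 0},
  {"claw": 1,"x": 0,"y": 0,"z": 0,"ax": 0,"ay": 0,"az": 0},
])

```text
time: 2.77
eef_pos: [358.8, -312.8, 231.2]
tcp_rot: [[-0.939, 0.344, 0.001], [0.344, 0.939, -0.002], [-0.001, -0.002, -1.0]]
ft_force: [0.4, 0.6, -0.7]
gripper_width: 0.002
```

Emit:
apply_moves([
  {"claw": 1,"x": 0,"y": 0,"z": 0,"ax": 0,"ay": 0,"az": 7},
  {"claw": 1,"x": 0,"y": 0,"z": 0,"ax": 0,"ay": 0,"az": 7},
  {"claw": 1,"x": 0,"y": 0,"z": 0,"ax": 0,"ay": 0,"az": 7},
  {"claw": 1,"x": 0,"y": 0,"z": 0,"ax": 0,"ay": 0,"az": 7},
  {"claw": 1,"x": 0,"y": 0,"z": 0,"ax": 0,"ay": 0,"az": 7},
  {"claw": 1,"x": 0,"y": 0,"z": 0,"ax": 0,"ay": 0,"az": 7},
  {"claw": 1,"x": 0,"y": 0,"z": 0,"ax": 0,"ay": 0,"az": 7},
  {"claw": 1,"x": 0,"y": 0,"z": 0,"ax": 0,"ay": 0,"az": 6.5},
  {"claw": 1,"x": 0,"y": 0,"z": 0,"ax": 0,"ay": 0,"az": 0},
])

```text
time: 3.52
eef_pos: [358.8, -307.9, 231.1]
tcp_rot: [[-0.245, 0.97, -0.0], [0.97, 0.245, 0.0], [0.0, -0.0, -1.0]]
ft_force: [-0.7, 0.3, -0.2]
gripper_width: -0.006
```

Emit:
apply_moves([
  {"claw": 1,"x": 0,"y": 0,"z": 0.028,"ax": 0,"ay": 0,"az": 0},
  {"claw": 1,"x": 0,"y": 0,"z": 0.028,"ax": 0,"ay": 0,"az": 0},
  {"claw": 1,"x": 0,"y": 0.02,"z": 0,"ax": 0,"ay": 0,"az": 0},
  {"claw": 1,"x": 0,"y": 0.018,"z": 0,"ax": 0,"ay": 0,"az": 0},
  {"claw": 1,"x": 0,"y": 0.006,"z": 0,"ax": 0,"ay": 0,"az": 0},
  {"claw": 1,"x": 0,"y": 0.006,"z": 0,"ax": 0,"ay": 0,"az": 0},
  {"claw": 1,"x": 0,"y": 0.006,"z": 0,"ax": 0,"ay": 0,"az": 0},
  {"claw": 1,"x": 0,"y": 0.006,"z": 0,"ax": 0,"ay": 0,"az": 0},
  {"claw": 1,"x": 0,"y": 0.006,"z": 0,"ax": 0,"ay": 0,"az": 0},
  {"claw": 1,"x": 0,"y": 0.006,"z": 0,"ax": 0,"ay": 0,"az": 0},
  {"claw": 1,"x": 0,"y": 0,"z": 0,"ax": 0,"ay": 0,"az": 0},
])

```text
time: 4.43
eef_pos: [431.3, -289.5, 175.4]
tcp_rot: [[-0.251, 0.968, 0.001], [0.968, 0.251, -0.0], [-0.0, 0.0, -1.0]]
ft_force: [-0.4, -0.4, -0.1]
gripper_width: -0.0
```

Run:
```python
from h import *
snap("side","side1")
```

```text
(no output)
```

View pics/side1.png

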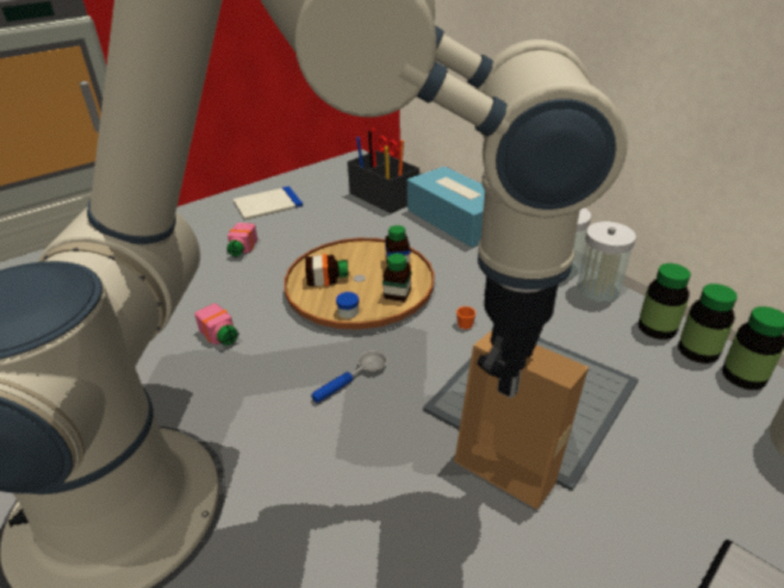

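The carton is tipping about its foot, with the fingers at (510,370) on the middle of its top edge. I'll keep pushing slowly.

Emit:
apply_moves([
  {"claw": 1,"x": 0,"y": 0.006,"z": 0,"ax": 0,"ay": 0,"az": 0},
  {"claw": 1,"x": 0,"y": 0.006,"z": 0,"ax": 0,"ay": 0,"az": 0},
  {"claw": 1,"x": 0,"y": 0.005,"z": 0,"ax": 0,"ay": 0,"az": 0},
  {"claw": 1,"x": 0,"y": 0.004,"z": 0,"ax": 0,"ay": 0,"az": 0},
  {"claw": 1,"x": 0,"y": 0.004,"z": 0,"ax": 0,"ay": 0,"az": 0},
  {"claw": 1,"x": 0,"y": 0.004,"z": 0,"ax": 0,"ay": 0,"az": 0},
  {"claw": 1,"x": 0,"y": 0.004,"z": 0,"ax": 0,"ay": 0,"az": 0},
  {"claw": 1,"x": 0,"y": 0.004,"z": 0,"ax": 0,"ay": 0,"az": 0},
  {"claw": 1,"x": 0,"y": 0.004,"z": 0,"ax": 0,"ay": 0,"az": 0},
  {"claw": 1,"x": 0,"y": 0.003,"z": 0,"ax": 0,"ay": 0,"az": 0},
  {"claw": 1,"x": 0,"y": 0.002,"z": 0,"ax": 0,"ay": 0,"az": 0},
  {"claw": 1,"x": 0,"y": 0,"z": 0,"ax": 0,"ay": 0,"az": 0},
  {"claw": 1,"x": 0,"y": 0,"z": 0,"ax": 0,"ay": 0,"az": 0},
  {"claw": 1,"x": 0,"y": 0,"z": 0,"ax": 0,"ay": 0,"az": 0},
  {"claw": 1,"x": 0,"y": 0,"z": 0,"ax": 0,"ay": 0,"az": 0},
  {"claw": 1,"x": 0,"y": 0,"z": 0,"ax": 0,"ay": 0,"az": 0},
  {"claw": 1,"x": 0,"y": 0,"z": 0,"ax": 0,"ay": 0,"az": 0},
])

```text
time: 5.9
eef_pos: [474.8, -278.1, 175.3]
tcp_rot: [[-0.25, 0.968, -0.0], [0.968, 0.25, 0.0], [0.0, -0.0, -1.0]]
ft_force: [0.7, 0.1, 0.2]
gripper_width: 0.002
```

Run:
```python
from h import *
snap("side","side2")
```

```text
(no output)
```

View pics/side2.png

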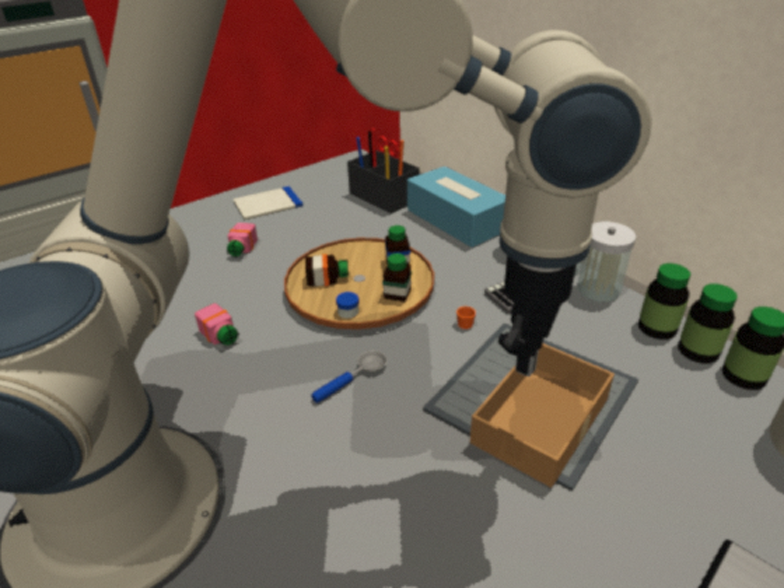

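The carton now lies flat on the mat with its open side up, its rim spanning about (475,415) to (612,380). The tray looks untouched. I'll move over the fallen bottle, open the gripper and turn it.

Emit:
apply_moves([
  {"claw": 1,"x": 0.0301,"y": 0.0087,"z": 0,"ax": 0,"ay": 0,"az": 0},
  {"claw": 1,"x": 0.0301,"y": 0.0087,"z": 0,"ax": 0,"ay": 0,"az": 0},
  {"claw": 1,"x": 0.0301,"y": 0.0087,"z": 0,"ax": 0,"ay": 0,"az": 0},
  {"claw": 1,"x": 0.0301,"y": 0.0087,"z": 0,"ax": 0,"ay": 0,"az": 0},
  {"claw": 1,"x": 0.0301,"y": 0.0087,"z": 0,"ax": 0,"ay": 0,"az": 0},
  {"claw": 1,"x": 0.0301,"y": 0.0087,"z": 0,"ax": 0,"ay": 0,"az": 0},
  {"claw": 1,"x": 0.0301,"y": 0.0087,"z": 0,"ax": 0,"ay": 0,"az": 0},
  {"claw": -1,"x": 0.0301,"y": 0.0087,"z": 0,"ax": 0,"ay": 0,"az": 0},
  {"claw": -1,"x": 0.0301,"y": 0.0087,"z": 0,"ax": 0,"ay": 0,"az": 0},
  {"claw": -1,"x": 0.0301,"y": 0.0087,"z": 0,"ax": 0,"ay": 0,"az": 0},
  {"claw": -1,"x": 0.0301,"y": 0.0087,"z": 0,"ax": 0,"ay": 0,"az": 0},
  {"claw": -1,"x": 0.0301,"y": 0.0087,"z": 0,"ax": 0,"ay": 0,"az": 0},
  {"claw": -1,"x": 0.0301,"y": 0.0087,"z": 0,"ax": 0,"ay": 0,"az": 0},
  {"claw": -1,"x": 0.0301,"y": 0.0087,"z": 0,"ax": 0,"ay": 0,"az": 0},
  {"claw": -1,"x": 0.0301,"y": 0.0087,"z": 0,"ax": 0,"ay": 0,"az": 0},
  {"claw": -1,"x": 0.0301,"y": 0.0087,"z": 0,"ax": 0,"ay": 0,"az": 0},
  {"claw": -1,"x": 0.0301,"y": 0.0087,"z": 0,"ax": 0,"ay": 0,"az": 0},
  {"claw": -1,"x": 0,"y": 0,"z": 0,"ax": 0,"ay": 0,"az": 0},
])

```text
time: 7.45
eef_pos: [490.0, 258.9, 175.4]
tcp_rot: [[-0.253, 0.967, 0.001], [0.967, 0.253, 0.002], [0.001, 0.002, -1.0]]
ft_force: [-1.9, -0.4, 0.3]
gripper_width: 1.002
```

Emit:
apply_moves([
  {"claw": -1,"x": 0,"y": 0,"z": 0,"ax": 0,"ay": 0,"az": -7},
  {"claw": -1,"x": 0,"y": 0,"z": 0,"ax": 0,"ay": 0,"az": -7},
  {"claw": -1,"x": 0,"y": 0,"z": 0,"ax": 0,"ay": 0,"az": -7},
  {"claw": -1,"x": 0,"y": 0,"z": 0,"ax": 0,"ay": 0,"az": -7},
  {"claw": -1,"x": 0,"y": 0,"z": 0,"ax": 0,"ay": 0,"az": -7},
  {"claw": -1,"x": 0,"y": 0,"z": 0,"ax": 0,"ay": 0,"az": -7},
  {"claw": -1,"x": 0,"y": 0,"z": 0,"ax": 0,"ay": 0,"az": -1},
  {"claw": -1,"x": 0,"y": 0,"z": 0,"ax": 0,"ay": 0,"az": 0},
  {"claw": -1,"x": 0,"y": 0,"z": 0,"ax": 0,"ay": 0,"az": 0},
])

```text
time: 8.2
eef_pos: [489.9, 254.2, 175.3]
tcp_rot: [[-0.841, 0.541, -0.0], [0.541, 0.841, -0.0], [0.0, -0.0, -1.0]]
ft_force: [0.1, 0.3, -0.4]
gripper_width: 1.0
```

Run:
```python
from h import *
np.set_printoptions(suppress=True,precision=3)
s=manip.read_state(); K,T,_=cal("wrist"); print(s["eef_pos"],s["tcp_rot"].tolist()); print(K.tolist(),T.tolist())
np.savez("wrist1.npz",K=K,T=T)
snap("wrist","wrist1")
for z in (45,): print("proj org", (proj("wrist",[490,254,z])*1.4).round(), (proj("wrist",[490+54*.843,254-54*.537,z])*1.4).round())
snap("top","top2")
```

```text
[489.867 254.229 175.29 ] [[-0.8413310425262415, 0.5405201901461558, -3.0431416115299204e-05], [0.5405201909952295, 0.8413310414791141, -4.207315065634483e-05], [2.861507621198776e-06, -5.18462425549658e-05, -0.9999999986518893]]
[[306.8587592337295, 0.0, 277.06696106044325], [0.0, 306.8587592337295, 207.55233262618938], [0.0, 0.0, 1.0]] [[0.5406768439061783, -0.8026678151961072, -0.2517795244096706, 424.35237656546593], [0.8412301525025648, 0.5161113224299068, 0.16112396898091322, 295.54461264446553], [0.0006172391462131249, -0.29892052674240793, 0.9542778095019689, 318.41396999899763], [0.0, 0.0, 0.0, 1.0]]
proj org [388. 279.] [389. 353.]
```

View pics/wrist1.png

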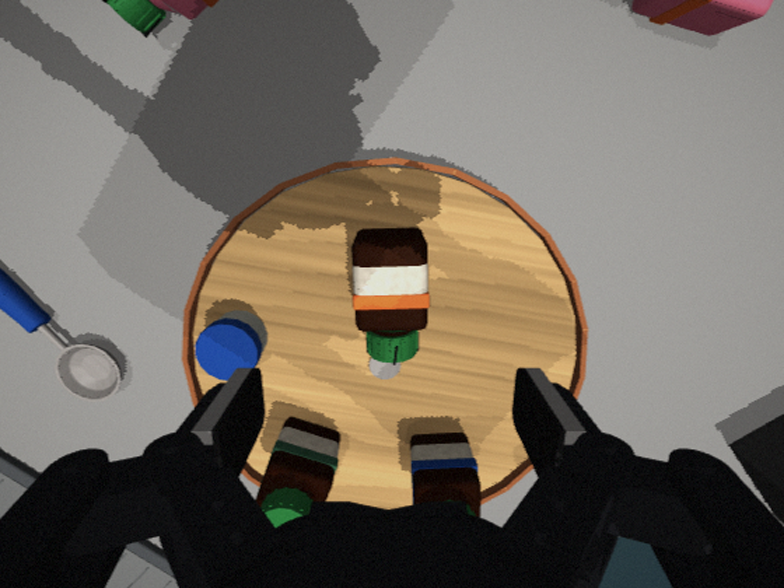

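View pics/top2.png

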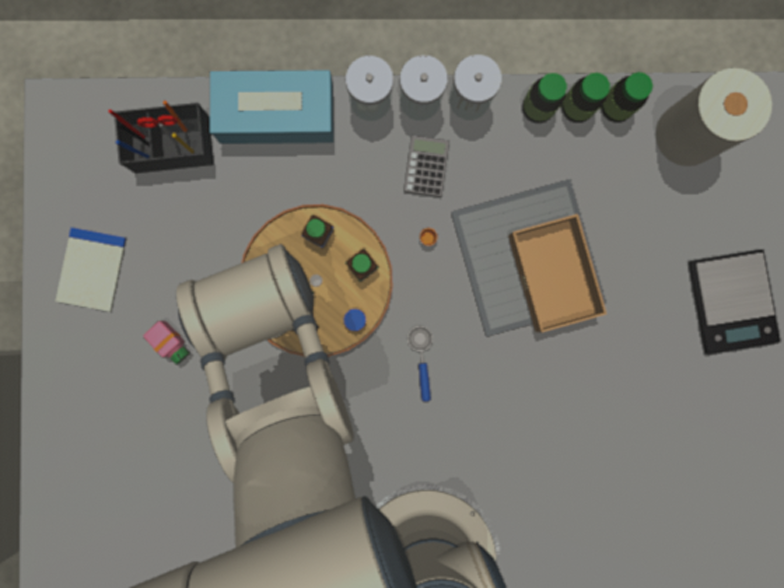

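The wrist view shows the bottle squarely lined up with the jaws: body columns 353–428, foot row about 228, shoulder row about 332. The top view shows the carton's rim corners at (512,232), (579,216), (603,315) and (540,331). I'll compute positions from these.

Run:
```python
from h import *
W=lambda u,v,z: ray("wrist",u/1.4,v/1.4,z)
R=manip.read_state()["tcp_rot"]; t=manip.read_state()["eef_pos"]
for u,v,z in [(353,285,68),(428,285,68),(390.5,228,66),(390.5,332,60),(392,362,45)]:
    p=W(u,v,z); print((u,v),p.round(1),"in tool xyz",(R.T@(p-t)).round(1))
S=lambda u,v,z: ray("top",u/1.4,v/1.4,z)
P=np.array([S(*p,66) for p in [(512,232),(579,216),(603,315),(540,331)]]); print(P.round(1).tolist(),P.mean(0).round(1))
print([np.linalg.norm(P[i]-P[(i+1)%4]).round(1) for i in range(4)])
for i,j in ((3,0),(2,1)): d=P[j]-P[i]; print("yaw",np.degrees(np.arctan2(d[1],d[0])))
```

```text
(353, 285) [476.  237.4  68. ] in tool xyz [  2.6 -21.7 107.3]
(428, 285) [500.6 275.8  68. ] in tool xyz [  2.6  23.9 107.3]
(390.5, 228) [459.3 275.1  66. ] in tool xyz [ 37.    1.  109.3]
(390.5, 332) [517.2 238.2  60. ] in tool xyz [-31.7   1.2 115.3]
(392, 362) [542.4 223.5  45. ] in tool xyz [-60.8   2.4 130.3]
[[635.2, -168.9, 66.0], [664.6, -298.4, 66.0], [473.9, -339.6, 66.0], [445.0, -218.4, 66.0]] [ 554.7 -256.3   66. ]
[np.float64(132.8), np.float64(195.0), np.float64(124.6), np.float64(196.6)]
yaw 14.588000416226375
yaw 12.190733063831335
```

Emit:
apply_moves([
  {"claw": -1,"x": 0.002,"y": 0.001,"z": 0.025,"ax": 0,"ay": 0,"az": 0},
  {"claw": -1,"x": 0,"y": 0,"z": 0.025,"ax": 0,"ay": 0,"az": 0},
  {"claw": -1,"x": 0,"y": 0,"z": 0.025,"ax": 0,"ay": 0,"az": 0},
  {"claw": -1,"x": 0,"y": 0,"z": 0.025,"ax": 0,"ay": 0,"az": 0},
  {"claw": -1,"x": 0,"y": 0,"z": 0.02,"ax": 0,"ay": 0,"az": 0},
  {"claw": -1,"x": 0,"y": 0,"z": 0.014,"ax": 0,"ay": 0,"az": 0},
  {"claw": -1,"x": 0,"y": 0,"z": 0.009,"ax": 0,"ay": 0,"az": 0},
  {"claw": -1,"x": 0,"y": 0,"z": 0.005,"ax": 0,"ay": 0,"az": 0},
  {"claw": -1,"x": 0,"y": 0,"z": 0,"ax": 0,"ay": 0,"az": 0},
  {"claw": -1,"x": 0,"y": 0,"z": 0,"ax": 0,"ay": 0,"az": 0},
])

```text
time: 9.13
eef_pos: [489.0, 256.4, 27.8]
tcp_rot: [[-0.843, 0.537, 0.001], [0.537, 0.843, 0.0], [-0.0, 0.0, -1.0]]
ft_force: [0.6, 0.3, -1.0]
gripper_width: 1.002
```

Emit:
apply_moves([
  {"claw": -0.6,"x": 0,"y": 0,"z": 0,"ax": 0,"ay": 0,"az": 0},
  {"claw": -0.35,"x": 0,"y": 0,"z": 0,"ax": 0,"ay": 0,"az": 0},
  {"claw": -0.2,"x": 0,"y": 0,"z": 0,"ax": 0,"ay": 0,"az": 0},
  {"claw": -0.1,"x": 0,"y": 0,"z": 0,"ax": 0,"ay": 0,"az": 0},
  {"claw": 0,"x": 0,"y": 0,"z": 0,"ax": 0,"ay": 0,"az": 0},
  {"claw": 1,"x": 0,"y": 0,"z": 0,"ax": 0,"ay": 0,"az": 0},
  {"claw": 1,"x": 0,"y": 0,"z": 0,"ax": 0,"ay": 0,"az": 0},
  {"claw": 1,"x": 0,"y": 0,"z": 0,"ax": 0,"ay": 0,"az": 0},
  {"claw": 1,"x": 0,"y": 0,"z": 0,"ax": 0,"ay": 0,"az": 0},
])

```text
time: 9.88
eef_pos: [489.1, 256.5, 27.9]
tcp_rot: [[-0.844, 0.537, 0.001], [0.537, 0.844, 0.001], [-0.001, 0.001, -1.0]]
ft_force: [-2.3, 0.6, 9.6]
gripper_width: 0.537
```

The grip holds at 45.6 mm, which is the bottle's width. I'll lift it straight up.

Emit:
apply_moves([
  {"claw": 1,"x": 0,"y": 0,"z": -0.004,"ax": 0,"ay": 0,"az": 0},
  {"claw": 1,"x": 0,"y": 0,"z": -0.006,"ax": 0,"ay": 0,"az": 0},
  {"claw": 1,"x": 0,"y": 0,"z": -0.01,"ax": 0,"ay": 0,"az": 0},
  {"claw": 1,"x": 0,"y": 0,"z": -0.02,"ax": 0,"ay": 0,"az": 0},
  {"claw": 1,"x": 0,"y": 0,"z": -0.025,"ax": 0,"ay": 0,"az": 0},
  {"claw": 1,"x": 0,"y": 0,"z": -0.025,"ax": 0,"ay": 0,"az": 0},
  {"claw": 1,"x": 0,"y": 0,"z": -0.025,"ax": 0,"ay": 0,"az": 0},
  {"claw": 1,"x": 0,"y": 0,"z": -0.02,"ax": 0,"ay": 0,"az": 0},
  {"claw": 1,"x": 0,"y": 0,"z": -0.01,"ax": 0,"ay": 0,"az": 0},
  {"claw": 1,"x": 0,"y": 0,"z": -0.005,"ax": 0,"ay": 0,"az": 0},
  {"claw": 1,"x": 0,"y": 0,"z": 0,"ax": 0,"ay": 0,"az": 0},
])

```text
time: 10.8
eef_pos: [488.9, 256.3, 178.1]
tcp_rot: [[-0.844, 0.537, 0.001], [0.537, 0.844, 0.0], [-0.001, 0.001, -1.0]]
ft_force: [0.3, -0.3, -1.8]
gripper_width: 0.533
```

Emit:
apply_moves([
  {"claw": 1,"x": -0.0085,"y": -0.0102,"z": 0,"ax": 0,"ay": 0,"az": 0},
  {"claw": 1,"x": -0.0169,"y": -0.0205,"z": 0,"ax": 0,"ay": 0,"az": 0},
  {"claw": 1,"x": -0.0169,"y": -0.0205,"z": 0,"ax": 0,"ay": 0,"az": 0},
  {"claw": 1,"x": -0.0169,"y": -0.0205,"z": 0,"ax": 0,"ay": 0,"az": 0},
  {"claw": 1,"x": -0.0169,"y": -0.0205,"z": 0,"ax": 0,"ay": 0,"az": 0},
  {"claw": 1,"x": -0.0169,"y": -0.0205,"z": 0,"ax": 0,"ay": 0,"az": 0},
  {"claw": 1,"x": -0.0169,"y": -0.0205,"z": 0,"ax": 0,"ay": 0,"az": 0},
  {"claw": 1,"x": -0.0169,"y": -0.0205,"z": 0,"ax": 0,"ay": 0,"az": 0},
  {"claw": 1,"x": -0.0169,"y": -0.0205,"z": 0,"ax": 0,"ay": 0,"az": 0},
  {"claw": 1,"x": -0.0169,"y": -0.0205,"z": 0,"ax": 0,"ay": 0,"az": 0},
  {"claw": 1,"x": -0.0169,"y": -0.0205,"z": 0,"ax": 0,"ay": 0,"az": 0},
  {"claw": 1,"x": -0.0169,"y": -0.0205,"z": 0,"ax": 0,"ay": 0,"az": 0},
  {"claw": 1,"x": -0.0169,"y": -0.0205,"z": 0,"ax": 0,"ay": 0,"az": 0},
  {"claw": 1,"x": -0.0169,"y": -0.0205,"z": 0,"ax": 0,"ay": 0,"az": 0},
  {"claw": 1,"x": -0.0169,"y": -0.0205,"z": 0,"ax": 0,"ay": 0,"az": 0},
  {"claw": 1,"x": -0.0169,"y": -0.0205,"z": 0,"ax": 0,"ay": 0,"az": 0},
  {"claw": 1,"x": -0.0169,"y": -0.0205,"z": 0,"ax": 0,"ay": 0,"az": 0},
  {"claw": 1,"x": -0.0169,"y": -0.0205,"z": 0,"ax": 0,"ay": 0,"az": 0},
  {"claw": 1,"x": -0.0169,"y": -0.0205,"z": 0,"ax": 0,"ay": 0,"az": 0},
  {"claw": 1,"x": -0.0085,"y": -0.0102,"z": 0,"ax": 0,"ay": 0,"az": 0},
])

```text
time: 12.47
eef_pos: [549.6, -247.8, 175.7]
tcp_rot: [[-0.843, 0.538, -0.002], [0.538, 0.843, 0.0], [0.002, -0.001, -1.0]]
ft_force: [-0.8, 0.1, -0.3]
gripper_width: 0.529
```

Emit:
apply_moves([
  {"claw": 1,"x": 0,"y": 0,"z": 0,"ax": 0,"ay": 0,"az": 5},
  {"claw": 1,"x": 0,"y": 0,"z": 0,"ax": 0,"ay": 0,"az": 6},
  {"claw": 1,"x": 0,"y": 0,"z": 0,"ax": 0,"ay": 0,"az": 6},
  {"claw": 1,"x": 0,"y": 0,"z": 0,"ax": 0,"ay": 0,"az": 6},
  {"claw": 1,"x": 0,"y": 0,"z": 0,"ax": 0,"ay": 0,"az": 6},
  {"claw": 1,"x": 0,"y": 0,"z": 0,"ax": 0,"ay": 0,"az": 6},
  {"claw": 1,"x": 0,"y": 0,"z": 0,"ax": 0,"ay": 0,"az": 5},
  {"claw": 1,"x": 0,"y": 0,"z": 0,"ax": 0,"ay": 0,"az": 3},
  {"claw": 1,"x": 0,"y": 0,"z": 0,"ax": 0,"ay": 0,"az": 0},
  {"claw": 1,"x": 0,"y": 0,"z": 0,"ax": 0,"ay": 0,"az": 0},
  {"claw": 1,"x": 0,"y": 0,"z": 0,"ax": 0,"ay": 0,"az": 0},
])

```text
time: 13.38
eef_pos: [550.1, -244.6, 176.7]
tcp_rot: [[-0.253, 0.968, -0.001], [0.968, 0.253, 0.001], [0.001, -0.001, -1.0]]
ft_force: [-0.3, 0.5, -1.1]
gripper_width: 0.532
```

Run:
```python
from h import *
snap("wrist","wrist2"); s=manip.read_state(); print(s["eef_pos"])
print([(proj("wrist",p)*1.4).round() for p in [(635.2,-168.9,66.0),(664.6,-298.4,66.0),(473.9,-339.6,66.0),(445.0,-218.4,66.0),(554.7,-256.3,66)]])
```

```text
[ 550.23437429 -244.63512897  176.88642736]
[array([564., 201.]), array([534., 401.]), array([243., 391.]), array([226., 201.]), array([392., 305.])]
```

View pics/wrist2.png

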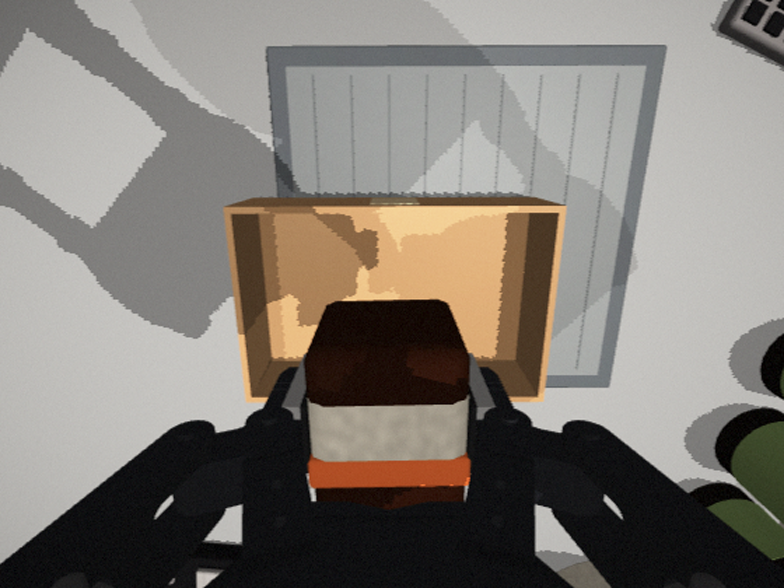

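The bottle is held level, with its foot toward the upper rim. The carton's rim corners are at (225,208), (566,207), (545,402) and (247,402), square to the jaws. I'll refine the carton's centre from these.

Run:
```python
from h import *
s=manip.read_state(); R,t=s["tcp_rot"],s["eef_pos"]
W=lambda u,v,z: R.T@(ray("wrist",u/1.4,v/1.4,z)-t)
Q=[W(u,v,66) for u,v in [(225,208),(566,207),(545,402),(247,402)]]
print(np.round(Q,1).tolist(),np.mean(Q,0).round(1))
print("bottle foot top",W(392,301,215).round(1))
```

```text
[[47.9, -96.3, 111.0], [48.4, 102.9, 110.9], [-81.4, 104.8, 110.8], [-81.4, -96.1, 110.9]] [-16.6   3.8 110.9]
bottle foot top [ 41.1  -0.1 -38.1]
```

Emit:
apply_moves([
  {"claw": 1,"x": -0.002,"y": 0.002,"z": 0.01,"ax": 0,"ay": 0,"az": 0},
  {"claw": 1,"x": -0.002,"y": 0.002,"z": 0.015,"ax": 0,"ay": 0,"az": 0},
  {"claw": 1,"x": 0,"y": 0,"z": 0.02,"ax": 0,"ay": 0,"az": 0},
  {"claw": 1,"x": 0,"y": 0,"z": 0.02,"ax": 0,"ay": 0,"az": 0},
  {"claw": 1,"x": 0,"y": 0,"z": 0.02,"ax": 0,"ay": 0,"az": 0},
  {"claw": 1,"x": 0,"y": 0,"z": 0.02,"ax": 0,"ay": 0,"az": 0},
  {"claw": 1,"x": 0,"y": 0,"z": 0.015,"ax": 0,"ay": 0,"az": 0},
  {"claw": 1,"x": 0,"y": 0,"z": 0.012,"ax": 0,"ay": 0,"az": 0},
  {"claw": 1,"x": 0,"y": 0,"z": 0.008,"ax": 0,"ay": 0,"az": 0},
  {"claw": 1,"x": 0,"y": 0,"z": 0.006,"ax": 0,"ay": 0,"az": 0},
  {"claw": 1,"x": 0,"y": 0,"z": 0.004,"ax": 0,"ay": 0,"az": 0},
  {"claw": 1,"x": 0,"y": 0,"z": 0.003,"ax": 0,"ay": 0,"az": 0},
  {"claw": 1,"x": 0,"y": 0,"z": 0,"ax": 0,"ay": 0,"az": 0},
  {"claw": 1,"x": 0,"y": 0,"z": 0,"ax": 0,"ay": 0,"az": 0},
  {"claw": 1,"x": 0,"y": 0,"z": 0,"ax": 0,"ay": 0,"az": 0},
])

```text
time: 14.68
eef_pos: [555.7, -247.7, 24.8]
tcp_rot: [[-0.251, 0.968, 0.001], [0.968, 0.251, -0.0], [-0.001, 0.001, -1.0]]
ft_force: [-0.3, 0.1, -1.1]
gripper_width: 0.532
```

Emit:
apply_moves([
  {"claw": 1,"x": 0,"y": 0,"z": 0.002,"ax": 0,"ay": 0,"az": 0},
  {"claw": 1,"x": 0,"y": 0,"z": 0.002,"ax": 0,"ay": 0,"az": 0},
  {"claw": 1,"x": 0,"y": 0,"z": 0.0015,"ax": 0,"ay": 0,"az": 0},
  {"claw": 1,"x": 0,"y": 0,"z": 0,"ax": 0,"ay": 0,"az": 0},
  {"claw": 1,"x": 0,"y": 0,"z": 0,"ax": 0,"ay": 0,"az": 0},
])

```text
time: 15.1
eef_pos: [555.3, -247.6, 18.7]
tcp_rot: [[-0.251, 0.968, -0.0], [0.968, 0.251, 0.0], [0.0, -0.0, -1.0]]
ft_force: [-0.4, 0.9, -2.2]
gripper_width: 0.534
```

Emit:
apply_moves([
  {"claw": 1,"x": 0,"y": 0,"z": 0.001,"ax": 0,"ay": 0,"az": 0},
  {"claw": 1,"x": 0,"y": 0,"z": 0,"ax": 0,"ay": 0,"az": 0},
  {"claw": 1,"x": 0,"y": 0,"z": 0,"ax": 0,"ay": 0,"az": 0},
])

```text
time: 15.35
eef_pos: [555.5, -247.6, 18.0]
tcp_rot: [[-0.251, 0.968, 0.0], [0.968, 0.251, -0.0], [-0.0, 0.0, -1.0]]
ft_force: [-1.5, 1.3, 4.3]
gripper_width: 0.528
```

The bottle has touched down, with an upward force of about 5 N at the predicted height. I'll open gently and rise.

Emit:
apply_moves([
  {"claw": -0.1,"x": 0,"y": 0,"z": 0,"ax": 0,"ay": 0,"az": 0},
  {"claw": -0.25,"x": 0,"y": 0,"z": 0,"ax": 0,"ay": 0,"az": 0},
  {"claw": -0.5,"x": 0,"y": 0,"z": 0,"ax": 0,"ay": 0,"az": 0},
  {"claw": -0.7,"x": 0,"y": 0,"z": 0,"ax": 0,"ay": 0,"az": 0},
  {"claw": -0.7,"x": 0,"y": 0,"z": 0,"ax": 0,"ay": 0,"az": 0},
  {"claw": -0.7,"x": 0,"y": 0,"z": 0,"ax": 0,"ay": 0,"az": 0},
  {"claw": -0.7,"x": 0,"y": 0,"z": -0.005,"ax": 0,"ay": 0,"az": 0},
  {"claw": -0.7,"x": 0,"y": 0,"z": -0.01,"ax": 0,"ay": 0,"az": 0},
  {"claw": -0.7,"x": 0,"y": 0,"z": -0.02,"ax": 0,"ay": 0,"az": 0},
  {"claw": -0.7,"x": 0,"y": 0,"z": -0.025,"ax": 0,"ay": 0,"az": 0},
  {"claw": -0.7,"x": 0,"y": 0,"z": -0.03,"ax": 0,"ay": 0,"az": 0},
  {"claw": -0.7,"x": 0,"y": 0,"z": -0.03,"ax": 0,"ay": 0,"az": 0},
  {"claw": -0.7,"x": 0,"y": 0,"z": -0.03,"ax": 0,"ay": 0,"az": 0},
  {"claw": -0.7,"x": 0,"y": 0,"z": -0.03,"ax": 0,"ay": 0,"az": 0},
  {"claw": -0.7,"x": 0,"y": 0,"z": -0.02,"ax": 0,"ay": 0,"az": 0},
  {"claw": -0.7,"x": 0,"y": 0,"z": 0,"ax": 0,"ay": 0,"az": 0},
  {"claw": -0.7,"x": 0,"y": 0,"z": 0,"ax": 0,"ay": 0,"az": 0},
])

```text
time: 16.77
eef_pos: [555.8, -247.8, 219.7]
tcp_rot: [[-0.251, 0.968, 0.003], [0.968, 0.251, -0.002], [-0.002, 0.002, -1.0]]
ft_force: [-0.5, -0.4, -0.4]
gripper_width: 0.848
```

Run:
```python
from h import *
snap("side","side3"); snap("wrist","wrist3")
```

```text
(no output)
```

View pics/side3.png

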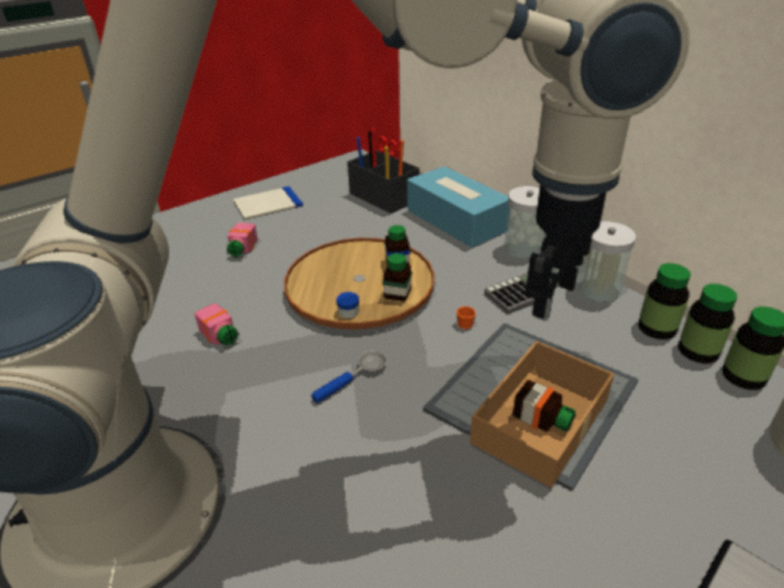

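View pics/wrist3.png

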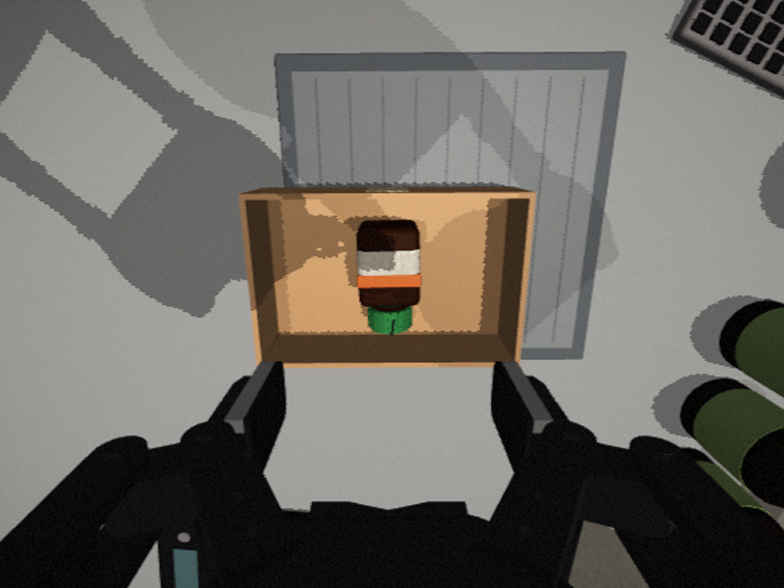

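The bottle lies on its side inside the carton, at (390,275) in the wrist view, clear of all the walls. Bottle_a, bottle_b and the tub stand where they were, and nothing else has moved. I'll hand in the job.

```bash
python3 -c "
from h import *
print(workorder.job_done())"
```

```text
the job is handed in; nothing more can be done
None
```

The job is handed in after about 17 s of the 61 s allowed. I tipped the carton onto the mat with a slow push at its top edge. Then I gripped the fallen bottle across its 46 mm, lifted it off the lazy Susan, and lowered it into the carton until it touched down (about 5 N) before opening the gripper.

- **Last checks:** the final side and wrist pictures show the bottle on its side in the carton, clear of the walls, and the carton flat with its open side up. Bottle_a, bottle_b and the tub still stand on the lazy Susan, and the spoon, cup and calculator look unmoved. The gripper was about 200 mm above the carton and touching nothing.
- **Carton position:** its foot end overhangs the mat's near edge by roughly 2 cm. My two estimates of its centre differed by about 5 mm, so I used the closer wrist view, which matched the 200 x 130 mm size.
- **Refused calls:** the first two move calls were rejected for missing keys, and nothing moved.

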